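# Hover a reading head over a strip sample

## Robot

A 7-joint arm with a two-finger parallel gripper is mounted at the origin on a cart in front of the work surface, level with it; the furniture and walls round the work are solid. World frame = base frame: x ahead of the robot, y to its left, z up, the work surface at z = 0. Lengths are in m, angles in rad, forces in N, time in s.
With the tool pointing down it reaches from about 0.425 to 0.95 m from the base axis. Payload 4.7 kg.
Tool frame: the origin (TCP) lies at the very end of the fingers, on their centre line; the grasp point (between the pads) lies 19 mm behind it; z points along the fingers, y is the line along which they close (so a half turn about z gives the same grasp; the last joint's range is limited). The gripper opens to 85 mm and grips with 20 to 120 N. Pads are 22 mm wide; open, the fingers measure 114 mm over their backs; the gripper's body (76 mm by 85 mm) begins 54 mm behind the grasp point. The pads swing forward as they close: fully open they stand 13 mm farther back than shut.
Start: joints at [1.287, 0.469, -0.049, 1.532, 0.024, 1.141, -0.082], TCP at [0.17, -0.653, 0.231] pointing down, gripper open.
Joint ranges: [-2.59, 2.59], [-0.33, 1.99], [-1.39, 1.29], [0.1, 2.45], [-1.04, 4.18], [0.21, 1.99], [-2.66, 2.66]. Speed limits (rad/s): [2.57, 2.57, 3.14, 3.14, 3.14, 3.14, 3.14].

## Interface

Orientations are given as a rotation vector (axis times angle).
In Python, from bench import manip gives the robot as it stands.
- The arm moves only by the tool send_rows, never from a script. Its argument "targets" is one flat list of numbers, 7 for each row, row after row: the turn, a rotation vector about the world's x, y, z in units of 45 degrees (1.0 is 45 degrees), then the shift along the world's x, y, z in units of 0.75 m (1.0 is 0.75 m), then the closure, from -1 (fully open) to 1 (shut). A call has 1 to 10 rows; each row shifts and turns the commanded pose from where the row before left it; what a row does not reach is not made up. A row lasts 1/8 s, in which the tool goes at most 62.5 mm and 10.7 degrees, less where a joint would pass 70% of its speed; a pose out of reach is approached as far as the arm can. A call with a number of a shift or a turn outside -1 to 1 is refused whole. A call with a gripper value outside its range is refused whole. The fingers move at their own pace and stop on an object; "squeeze" is the grip in N (left out, the last holds). Time passes only in rows, so rows that do not move let the fingers close. It gives the time, the measured TCP pose, the force, the opening and the grip force at its end, in the units of the state.
- manip.observe(): the state, without advancing time (a new reading comes with each control period).
- manip.snapshot(name): name is "scene" or "top" or "wrist"; returns the picture (384x512x3 uint8, red, green, blue); there is no depth.
- manip.camera_model(name): a dict with "fx", "fy", "cx", "cy" (pixels), "pose" (4x4, takes a point from camera to world coordinates). Camera axes: x right, y up, looking along -z (the intrinsics and any distortion apply to the point x, -y, -z); pixel columns grow to the right and rows downward; lengths in m; the calibration is good to about 2 mm. The wrist camera is an equidistant fisheye: a pixel r from the principal point sees the ray r / f radians off the axis. A picture is of the moment at which its call begins: read the wrist's pose just before it. camera_model takes no time and is no camera call; for the wrist camera it gives the pose at the moment of the call.
- manip.close_job(): hands the job in; it is judged then, once.
The state is a dict: "clock": time; "q": joint angles; "qvel": joint speeds; "effort": joint torques, N m; "ee_pos": TCP position; "ee_rot": TCP orientation; "force": force on the tool from outside, world axes, zero at the start; "torque": the same for the moment, N m; "gripper_width": opening from 0.0 (shut) to 1.0 (fully open); "gripper_force": force on a finger pad.
Only numpy, scipy, OpenCV 4.12 (cv2) and the standard library are available. Lean on these libraries where they do the work, as an engineer would, in place of code of your own. Each camera call takes 0.05 s, during which the arm holds its last target. There are 200 camera calls.

## Task

Pull the cordless reading head up out of its charging dock, whose spring detents hold it, and carry it over the tray of bottles and the flask to the sample holder with the rectangular strip (not the one with the round disc). Finish while still holding the head upright with its nose centred about 8 mm above the strip, the nose's long side along the strip's long side, still and not touching. Do not bump either holder with the head, and leave the glassware and everything else where it is.

Things in the scene. Friction and masses are not known exactly. Their poses are not given: they have to be found in the camera images.
- reading_head: Cordless reading head, about 0.1 to 0.2 kg, upright in the dock. Grey body 42 (x) x 28 (y) mm from z = 22 to 88 mm, black cap to 91.5 mm; below it a black nose 24 (x) x 12 (y) mm, 22 mm long, notched on both x ends 6.5 to 15.5 mm above its end. Origin: middle of the nose's flat end face (lowest point); z up. Grip it from above across its 28 mm width (along its y)
- nose (a point): Middle of the flat end face of the head's nose (same as the origin of reading_head)
- dock: White block 70 x 46 x 40 mm on a grey foot 94 x 64 x 8 mm, fixed; origin under its centre. The nose stands in a 26 x 14 mm socket 24 mm deep; head and dock axes agree at the start, head origin 18 mm above dock origin. Two sprung detents resist a straight upward pull of about 10 to 15 N; they let go once the head has risen 6 mm; after 22 mm it is free
- strip_holder: The target. Grey sample holder fixed to the worktop, 80 (x) x 60 (y) x 18 mm (z), origin under its centre. On its top lies a white rectangular strip 34 (x) x 16 (y) mm, 3 mm thick, its long side along the holder's long side, between two small dark stops 20 mm high over the worktop
- strip_holder_centre (a point): Centre of the strip's upper face, 21 mm above the worktop
- disc_holder: Not the target. The same holder but with a round white disc of 24 mm diameter on top; origin under its centre. The two holders may stand in either place
- drip_tray: White tray 270 (x) x 90 (y) x 14 mm (z), fixed, between the dock and the holders; origin under its centre. Two bottles and a flask stand in a row on its 4 mm floor, in any order; they reach up to 126 mm above the worktop
- bottle_buffer: Clear reagent bottle with black cap, diameter 60, 122 mm tall, in the tray; origin under its centre
- bottle_iodine: Brown reagent bottle with black cap, diameter 60, 122 mm tall, in the tray; origin under its centre
- conical_flask: Conical glass flask, foot diameter 77, 113 mm tall, in the tray; origin under its centre
- crucible: White crucible, diameter 48, 32 mm tall, a bystander behind the holders; origin under its centre
- petri_dish: Glass dish, diameter 65, 15 mm tall, a bystander; origin under its centre
- weight_box: Brown wooden box 91 x 150 x 43 mm, a bystander; origin under its centre
- beaker_100: Small glass beaker, diameter 52, 69 mm tall, a bystander left of the dock; origin under its centre
There are look-alikes about, which are no part of the job. What is shaped like the dock but green is not meant.

How it is judged:
On the way, in this order (a step that is already met when the one before it is completed fails the run):
1. the head is pulled out of the dock, its nose more than 15 mm above the dock's top (z of nose in the frame of dock above 0.055 m and contact force between the fingers and reading_head above 1 N), for 0.05 s.
2. the held head crosses over the tray with its nose higher than the glassware (above 126 mm) (y of nose in the frame of drip_tray between -0.045 and 0.045 m and height (world z) of nose above 0.126 m and contact force between the fingers and reading_head above 1 N), for 0.04 s.
At the end, for the whole second after the job is handed in: The gripper holds the head still and upright (within 0.1 rad), its nose 3 to 15 mm above the strip and touching nothing, within 7 mm of the strip's centre seen from above, its long side within 0.14 rad of the strip's; glassware and bystanders are where they stood (within 10 mm) and upright (horizontal distance between nose and strip_holder_centre below 0.007 m and z of nose in the frame of strip_holder_centre between 0.003 and 0.015 m and angle between the x axis of reading_head and the x axis of strip_holder, either way round below 0.14 rad and angle between reading_head's own z axis and vertical below 0.1 rad and linear speed of reading_head below 0.02 m/s and contact force between the fingers and reading_head above 1 N and contact force between reading_head and strip_holder below 0.05 N); the arm keeps its last pose, push and grip.
It fails at once if the head bumps a sample holder or the glassware (more than 1 N) (contact force between reading_head and strip_holder above 1 N or contact force between reading_head and disc_holder above 1 N or contact force between reading_head and bottle_buffer above 1 N or contact force between reading_head and conical_flask above 1 N or contact force between reading_head and bottle_iodine above 1 N).
It fails at once if glassware or a bystander is moved more than 10 mm or tipped (distance of any of bottle_buffer, conical_flask, bottle_iodine, crucible, petri_dish, weight_box, beaker_100 from where it was at the start of the episode above 0.01 m or angle between any of bottle_buffer, conical_flask, bottle_iodine, crucible, petri_dish, weight_box, beaker_100's own z axis and vertical above 0.15 rad).
It also fails if it takes over 38 s, if anything falls off the work surface, if the arm or the gripper's body presses on something with over 40 N, if the wrist force passes 120 N, or if a joint passes its speed limit or range.

## Working session

There is one attempt and no reset: what is moved stays moved. The work goes in short steps, Python scripts to look and compute and a tool call to move; the robot and the scene stay as the last step left them, time stands still between calls to the robot, and variables do not carry over. Pictures are saved under pics/ and viewed, at most 10 in all, crops included, and the job is handed in when it is done.

Besides the shell and the picture viewer there is one more tool, called after "Emit:" as name(argument=value, ...) on one line, values as JSON. send_rows: Moves the arm, as the interface text tells. Its arguments: {"type":"object","properties":{"targets":{"type":"array"},"squeeze":{"type":"number"}},"required":["targets"]}

```bash
mkdir -p pics
cat > h.py <<'E'
import numpy as np, cv2
from bench import manip
def snap(n,f):
    m=manip.camera_model(n); im=manip.snapshot(n); cv2.imwrite('pics/'+f,im[...,::-1]); np.savez('pics/'+f[:-4]+'.npz',im=im,**{k:np.array(m[k]) for k in('fx','fy','cx','cy','pose')}); return im,m
def load(f): return np.load('pics/'+f+'.npz')
def ray(m,u,v,fish=False):
    x=(u-m['cx'])/m['fx'];y=(v-m['cy'])/m['fy']
    if fish:
        t=np.hypot(x,y); s=np.sin(t)/t if t>1e-9 else 1; d=np.array([x*s,-y*s,-np.cos(t)])
    else: d=np.array([x,-y,-1.])
    P=np.array(m['pose']); d=P[:3,:3]@d; return P[:3,3],d/np.linalg.norm(d)
def onz(m,u,v,z,fish=False):
    o,d=ray(m,u,v,fish); return o+d*(z-o[2])/d[2]
def meet(r1,r2):
    (a,d),(b,e)=r1,r2; s=np.linalg.lstsq(np.c_[d,-e],b-a,rcond=None)[0]; p=a+s[0]*d;q=b+s[1]*e; return (p+q)/2,np.linalg.norm(p-q)
E
python3 - <<'E'
from h import *
ims=[]
for n in('scene','top','wrist'):
    im,m=snap(n,n+'0.png'); print(n,{k:m[k] for k in m if k!='pose'}); print(np.round(m['pose'],3))
s=manip.observe(); print(s['clock'],s['ee_pos'],s['ee_rot'],s['gripper_width'])
E
```

```text
scene {'fx': 349.7957167165228, 'fy': 349.7957167165228, 'cx': 253.4530169618427, 'cy': 191.48888155545643}
[[-0.627  0.364 -0.689 -0.341]
 [-0.779 -0.278  0.562  0.88 ]
 [ 0.013  0.889  0.458  0.624]
 [ 0.     0.     0.     1.   ]]
top {'fx': 407.35539370818776, 'fy': 407.35539370818776, 'cx': 253.6286163533401, 'cy': 185.95109071945134}
[[-0.029  0.993 -0.11   0.373]
 [-0.999 -0.031 -0.018  0.128]
 [-0.021  0.11   0.994  1.596]
 [ 0.     0.     0.     1.   ]]
wrist {'fx': 297.3186396354542, 'fy': 297.3186396354542, 'cx': 250.9700916542893, 'cy': 192.24381773097866}
[[ 0.252  0.921  0.296  0.246]
 [-0.968  0.24   0.076 -0.633]
 [-0.001 -0.306  0.952  0.373]
 [ 0.     0.     0.     1.   ]]
0.15 [ 0.17002705 -0.65277381  0.23050135] [-3.11465156e+00 -3.99011512e-01  3.68359787e-04] 1.0006323555744125
```

View pics/scene0.png

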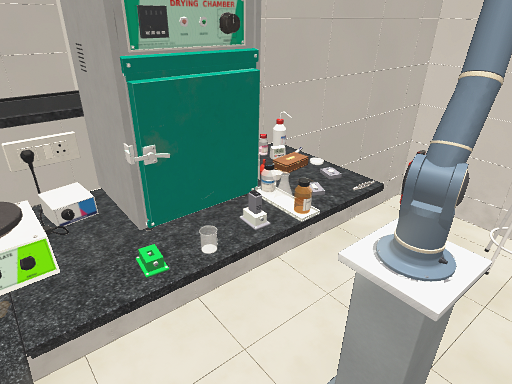

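View pics/top0.png

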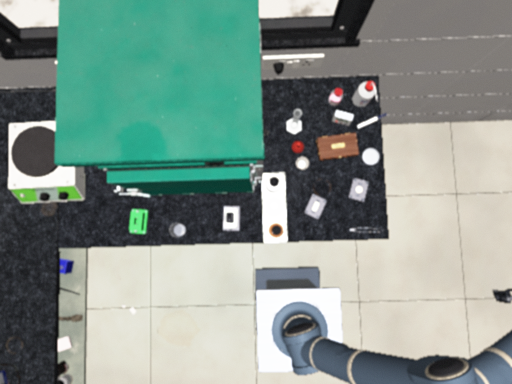

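The scene view shows the white dock with the grey head at (255,208), and the green decoy at (151,260). In the top view the dock is at (231,218), the green decoy at (139,221) and the tray at (274,207). The holders are at (316,206) and (359,189).

Candidates: dock and head (231,218) against the green decoy (139,221), so I choose the white one. For the target, (316,206) against (359,189), which I'll settle in a crop.

Run:
```python
from h import *
a=load('top0')['im'][160:250,205:395]; b=load('scene0')['im'][140:240,230:350]
A=cv2.resize(a,(760,360),interpolation=cv2.INTER_CUBIC); B=cv2.resize(b,None,fx=2.3,fy=2.3,interpolation=cv2.INTER_CUBIC)
C=np.zeros((600,760,3),np.uint8);C[:360]=A;C[365:365+B.shape[0],:B.shape[1]]=B[:235]
w=cv2.resize(load('wrist0')['im'],(313,235));C[365:600,400:713]=w
cv2.imwrite('pics/c1.png',C[...,::-1])
m=load('top0')
for n,u,v,z in[('cap',231,212,.11),('dock',231,218,.04),('h1',316,206,.021),('h2',359,189,.021),('tray',274,207,.014)]: print(n,onz(m,u,v,z).round(3))
```

```text
cap [0.445 0.24  0.11 ]
dock [0.426 0.246 0.04 ]
h1 [ 0.463 -0.082  0.021]
h2 [ 0.523 -0.251  0.021]
tray [0.464 0.08  0.014]
```

View pics/c1.png

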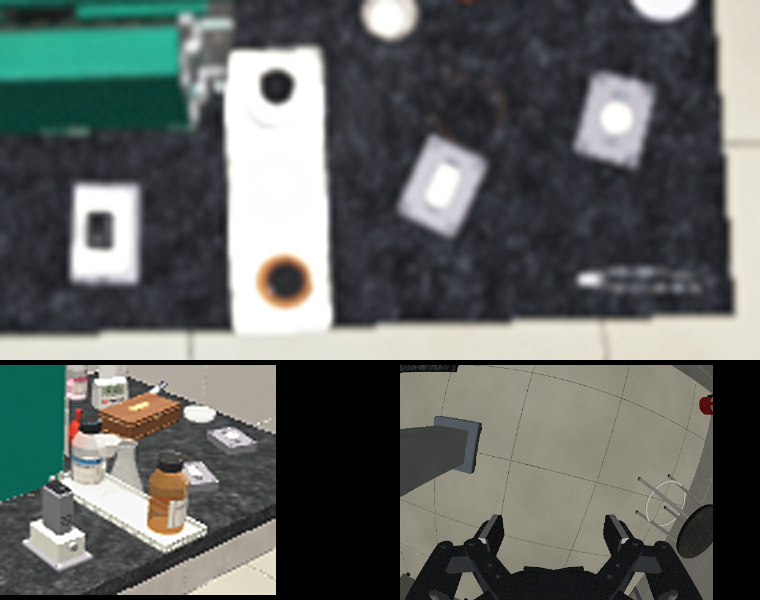

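The strip holder is the left one, crop (443,186), which is top pixel (315.7,206.5). The disc holder is on the right at about (359,189). The dock with the dark-capped head is at about (231,218). Next I'll measure these, plus the oven front for clearance.

Run:
```python
from h import *
t=load('top0'); s=load('scene0')
def rect(m,mask,z,name,off):
    cs,_=cv2.findContours(mask.astype(np.uint8),cv2.RETR_EXTERNAL,cv2.CHAIN_APPROX_NONE)
    c=max(cs,key=cv2.contourArea); W=np.array([onz(m,p[0][0]+off[0],p[0][1]+off[1],z)[:2] for p in c])
    r=cv2.minAreaRect((W*1000).astype(np.float32)); print(name,np.round(r[0],1),np.round(r[1],1),round(r[2],1),'px',c.reshape(-1,2).mean(0)+off); 
im=t['im'].astype(int)
def sub(u0,u1,v0,v1): return im[v0:v1,u0:u1],(u0,v0)
a,o=sub(215,248,198,238); g=a.mean(2)
rect(t,g>110,.02,'dock foot/top',o)
in_=np.zeros_like(g,bool);in_[8:26,8:24]=1
rect(t,(g<110)&in_,.11,'cap',o)
a,o=sub(300,332,190,224); g=a.mean(2); rect(t,g>110,.018,'striph',o); rect(t,g>215,.021,'strip',o); print(np.sort(g.ravel())[::-60])
a,o=sub(345,373,173,206); g=a.mean(2); rect(t,g>110,.018,'disch',o)
a,o=sub(258,292,165,248); g=a.mean(2); rect(t,g>170,.014,'tray',o)
# head in scene: grey body bounds
print('oven',[onz(s,u,v,.01).round(3) for u,v in((147,225),(200,211),(259,193))])
B=cv2.resize(s['im'][160:240,225:345],(760,507),interpolation=cv2.INTER_CUBIC);cv2.imwrite('pics/c2.png',B[...,::-1])
```

```text
dock foot/top [426.6 248.9] [65.8 92.5] 88.3 px [230.81012658 217.84810127]
cap [427.1 245.7] [18.3 29.2] 88.7 px [229.60869565 217.17391304]
striph [462.6 -79.4] [63.5 83.5] 61.3 px [314.92063492 206.12698413]
strip [461.9 -79.8] [27.4 41.7] 61.1 px [315.2962963  205.85185185]
[255.         230.66666667 211.33333333 207.66666667 192.66666667
 156.33333333  99.66666667  64.33333333  58.33333333  55.
  53.          51.33333333  49.66666667  47.66666667  46.
  44.33333333  42.66666667  40.33333333  35.66666667]
disch [ 522.6 -249.3] [63.2 82.5] 73.0 px [358.23076923 189.56923077]
tray [455.9  78.8] [126.8 290.9] 88.4 px [273.83333333 213.02380952]
oven [array([0.607, 0.545, 0.01 ]), array([0.58 , 0.365, 0.01 ]), array([0.56 , 0.117, 0.01 ])]
```

View pics/c2.png

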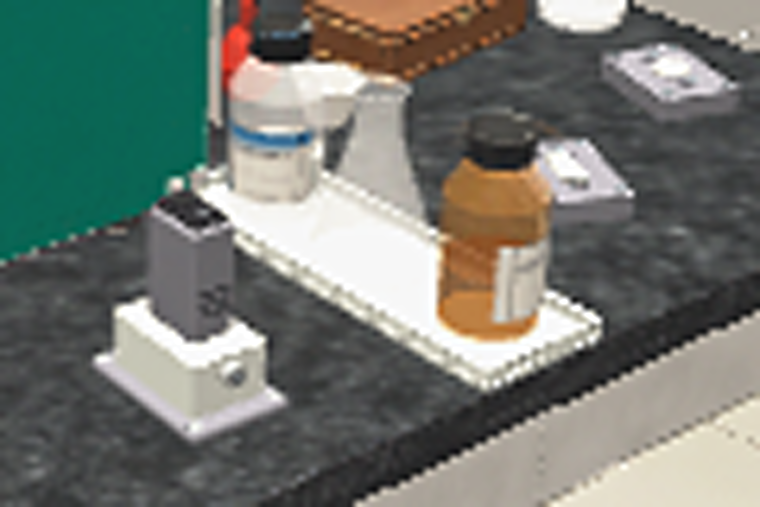

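Run:
```python
from h import *
t=load('top0'); s=load('scene0')
print('cap',meet(ray(t,229.6,217.2),ray(s,254.7,193.5)))
print('strip',meet(ray(t,315.3,205.9),ray(s,225+568/6.333,160+167/6.333)))
```

```text
cap (array([0.42718035, 0.24653897, 0.10393746]), np.float64(0.0018697768093964258))
strip (array([ 0.46160252, -0.08143903,  0.01731124]), np.float64(0.004484148404997533))
```

Emit:
send_rows(targets=[0,0,0.2,0.049,0.051,0.013,-1,0,0,0.2,0.049,0.051,0.013,-1,0,0,0.2,0.049,0.051,0.013,-1,0,0,0.2,0.049,0.051,0.013,-1,0,0,0.2,0.049,0.051,0.013,-1,0,0,0.2,0.049,0.051,0.013,-1,0,0,0.2,0.049,0.051,0.013,-1,0,0,0.2,0.049,0.051,0.013,-1,0,0,0.2,0.049,0.051,0.013,-1])

```text
clock: 1.27
ee_pos: [0.5017, -0.3077, 0.3193]
ee_rot: [-2.104, -2.332, 0.0]
force: [0.2, -0.8, -0.8]
gripper_width: 0.997
gripper_force: 0.0
```

Emit:
send_rows(targets=[0,0,0.2,-0.01,0.059,0,-1,0,0,0.2,-0.01,0.059,0,-1,0,0,0.2,-0.01,0.059,0,-1,0,0,0.2,-0.01,0.059,0,-1,0,0,0.2,-0.01,0.059,0,-1,0,0,0,0,0,0,-1])

```text
clock: 2.02
ee_pos: [0.4629, -0.0839, 0.3194]
ee_rot: [1.048, 2.961, -0.0]
force: [-0.1, -0.6, -0.2]
gripper_width: 1.002
gripper_force: 0.0
```

Run:
```python
from h import *
snap('wrist','w1.png'); print(manip.observe()['ee_pos'])
```

```text
[ 0.4631454  -0.08641431  0.31925102]
```

Emit:
send_rows(targets=[0,0,0.16,0,0.059,0,-1,0,0,0.16,0,0.059,0,-1,0,0,0.1,-0.008,0.056,0,-1,0,0,0.1,-0.008,0.056,0,-1,0,0,0.1,-0.008,0.056,0,-1,0,0,0.1,-0.008,0.056,0,-1,0,0,0.1,-0.008,0.056,0,-1,0,0,0.0,0,0.025,0,-1,0,0,0,0,0,0,-1])

```text
clock: 3.2
ee_pos: [0.4338, 0.2298, 0.3188]
ee_rot: [-0.068, -3.14, -0.001]
force: [1.6, -0.8, 0.5]
gripper_width: 1.001
gripper_force: 0.0
```

Run:
```python
from h import *
a,_=snap('wrist','w2.png'); s=manip.observe(); print(s['ee_pos'],s['ee_rot'])
b=load('w1')['im']; cv2.imwrite('pics/w12.png',np.vstack([cv2.resize(b,(400,300)),cv2.resize(a,(400,300))])[...,::-1])
```

```text
[0.43406994 0.22856012 0.31865587] [-7.04720233e-02 -3.13987413e+00  5.53090990e-04]
```

View pics/w12.png

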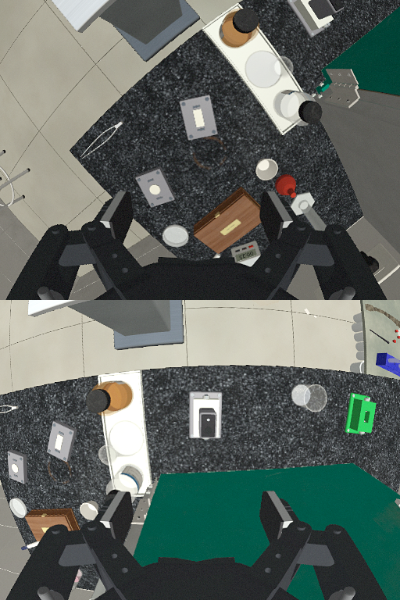

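In w1 (top half) the strip is at pixel (253,151) full scale and the disc holder is farther down-left. In w2 the head's cap is at (265,156) in the white dock. I'll measure both now.

Run:
```python
from h import *
def blob(m,mask,z,name,o):
    n,l,st,ce=cv2.connectedComponentsWithStats(mask.astype(np.uint8)); k=1+np.argmax(st[1:,4])
    cs,_=cv2.findContours((l==k).astype(np.uint8),cv2.RETR_EXTERNAL,cv2.CHAIN_APPROX_NONE)
    W=np.array([onz(m,p[0][0]+o[0],p[0][1]+o[1],z,True)[:2] for p in cs[0]]); r=cv2.minAreaRect((W*1000).astype(np.float32))
    px=ce[k]+o; print(name,'px',px.round(1),np.round(r[0],1),np.round(r[1],1),round(r[2],1),'area-c',onz(m,*px,z,True)[:2].round(4)); return px
w1=load('w1');w2=load('w2');t=load('top0')
c=w1['im'][110:190,220:290].astype(int); g=c.mean(2); sat=c.max(2)-c.min(2)
h=blob(w1,g>105,.018,'holder',(220,110)); 
for th in(195,210,225): p=blob(w1,(c.min(2)>th),.021,'strip%d'%th,(220,110))
print('strip tri',meet(ray(w1,*p,True),ray(t,315.3,205.9)))
c=w2['im'][110:200,225:300].astype(int); g=c.mean(2)
q0=blob(w2,g>120,.02,'dock',(225,110))
M=np.zeros_like(g,bool); M[20:75,28:56]=1
for th in(45,60,90): q=blob(w2,(g<th)&M,.1095,'cap%d'%th,(225,110))
print('cap tri',meet(ray(w2,*q,True),ray(t,229.6,217.2)))
print('oven',[onz(w2,u*1.28,v*1.28,0.02,True).round(3) for u,v in((170,171),(250,166),(320,163))])
C=np.hstack([cv2.resize(w1['im'][110:190,220:290],(350,400)),cv2.resize(w2['im'][110:200,225:300],(400,480))[:400]]);cv2.imwrite('pics/c3.png',C[...,::-1])
```

```text
holder px [253.9 150.1] [464.3 -79.8] [59.6 79.2] 63.6 area-c [ 0.4638 -0.0792]
strip195 px [253.9 150.7] [464.5 -79.5] [16.5 34.1] 63.2 area-c [ 0.4642 -0.0795]
strip210 px [254.  150.7] [464.2 -80. ] [15.  33.6] 62.4 area-c [ 0.4642 -0.0795]
strip225 px [255.3 141.9] [455.  -69.1] [9.6 4.9] 12.0 area-c [ 0.455  -0.0695]
strip tri (array([ 0.45888637, -0.07425417,  0.02298246]), np.float64(0.012716716337311126))
dock px [261.3 143.5] [428.9 247.4] [64.9 94.8] 87.5 area-c [0.4211 0.2456]
cap45 px [259. 178.] [450.4 238.8] [0. 0.] 0.0 area-c [0.4504 0.2388]
cap60 px [272.2 181.4] [455.  253.7] [11.7  5.6] 60.6 area-c [0.4555 0.2548]
cap90 px [266.  160.7] [429.  248.1] [19.6 33.4] 87.9 area-c [0.4292 0.248 ]
cap tri (array([0.42623752, 0.24595314, 0.12185119]), np.float64(0.0031147253546786858))
oven [array([0.54 , 0.171, 0.02 ]), array([0.536, 0.338, 0.02 ]), array([0.539, 0.505, 0.02 ])]
```

View pics/c3.png

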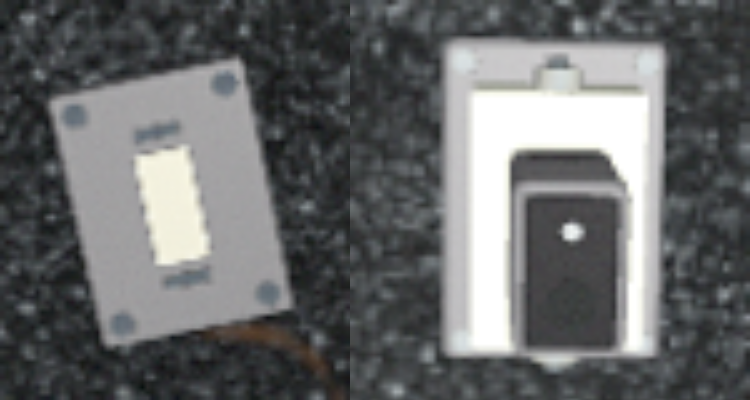

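Emit:
send_rows(targets=[0,0,0,-0.004,0.012,-0.05,-1,0,0,0,-0.004,0.013,-0.05,-1,0,0,0,0,0,-0.05,-1,0,0,0,0,0,-0.04,-1,0,0,0,0,0,0,-1])

```text
clock: 3.88
ee_pos: [0.4271, 0.2454, 0.1746]
ee_rot: [-0.073, -3.136, 0.005]
force: [0.2, -1.0, -0.1]
gripper_width: 0.996
gripper_force: 0.0
```

Run:
```python
from h import *
s=manip.observe(); print(s['ee_pos'],s['ee_rot'])
a,m=snap('wrist','w3.png'); cv2.imwrite('pics/c4.png',cv2.resize(a[100:384,130:400],None,fx=2,fy=2)[...,::-1])
```

```text
[0.42710053 0.24535288 0.1746061 ] [-0.07310905 -3.13642916  0.00495111]
```

View pics/c4.png

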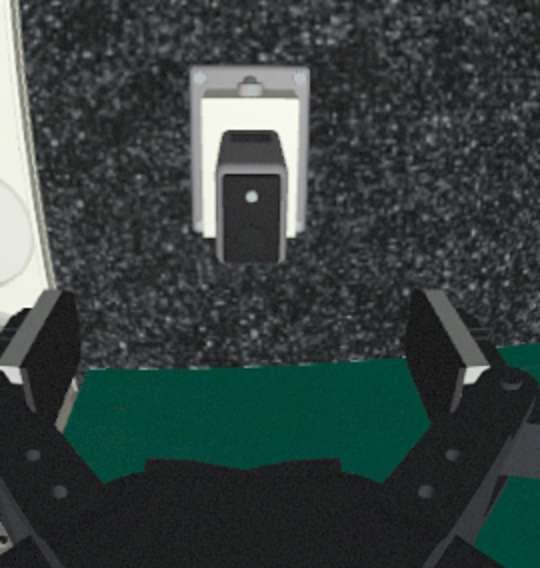

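The cap centre is at crop (252,218), full image (256,209), and lies between the open pads.

Run:
```python
from h import *
w=load('w3');w2=load('w2')
g=w['im'].astype(int).mean(2); M=np.zeros_like(g,bool); M[187:235,238:276]=1
n,l,st,ce=cv2.connectedComponentsWithStats(((g<75)&M).astype(np.uint8)); k=1+np.argmax(st[1:,4]); print(st[k])
x,y,ww,hh=st[k][:4]; u,v=x+(ww-1)/2,y+(hh-1)/2
P=[onz(w,a+130,b+100,.1095,True) for a,b in((222/2,175/2),(281/2,175/2),(284/2,261/2),(222/2,261/2))]
print(np.round(P,4), np.mean(P,0))
print(u,v,onz(w,u,v,.1095,True),meet(ray(w,256,209,True),ray(w2,266.4,160.6,True)))
```

```text
[ 238  187   38   48 1377]
[[0.4113 0.2385 0.1095]
 [0.4123 0.26   0.1095]
 [0.4468 0.2603 0.1095]
 [0.4457 0.2365 0.1095]] [0.42902965 0.24880235 0.1095    ]
256.5 210.5 [0.42975569 0.24903214 0.1095    ] (array([0.42961019, 0.24866022, 0.10664521]), np.float64(7.525499863746491e-05))
```

Emit:
send_rows(targets=[0,0,0,0.003,0.0045,-0.043,-1,0,0,0,0,0,-0.04,-1,0,0,0,0,0,-0.04,-1,0,0,0,0,0,-0.03,-1,0,0,0,0,0,0,-1])

```text
clock: 4.55
ee_pos: [0.4304, 0.251, 0.0621]
ee_rot: [-0.071, -3.141, 0.001]
force: [-0.5, 0.2, 0.2]
gripper_width: 0.999
gripper_force: 0.0
```

Emit:
send_rows(targets=[0,0,0,0,0,0,1,0,0,0,0,0,0,1,0,0,0,0,0,0,1,0,0,0,0,0,0,1,0,0,0,0,0,0,1,0,0,0,0,0,0,1], squeeze=70)

```text
clock: 5.3
ee_pos: [0.43, 0.2504, 0.0624]
ee_rot: [0.07, 3.14, -0.004]
force: [-1.0, -4.1, 6.4]
gripper_width: 0.319
gripper_force: 68.8
```

Emit:
send_rows(targets=[0,0,0,0,0,0.008,1,0,0,0,0,0,0.008,1,0,0,0,0,0,0.008,1,0,0,0,0,0,0.012,1,0,0,0,0,0,0.02,1,0,0,0,0,0,0.03,1,0,0,0,0,0,0.03,1,0,0,0,0,0,0,1])

```text
clock: 6.3
ee_pos: [0.4309, 0.2535, 0.1513]
ee_rot: [0.068, 3.136, 0.006]
force: [0.0, -0.3, -1.8]
gripper_width: 0.322
gripper_force: 71.0
```

Run:
```python
from h import *
a,m=snap('wrist','w4.png'); s,_=snap('scene','s4.png')
C=np.hstack([a[150:384,130:400],cv2.resize(s[140:240,220:340],(281,234))]);cv2.imwrite('pics/c5.png',C[...,::-1])
```

```text
(no output)
```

View pics/c5.png

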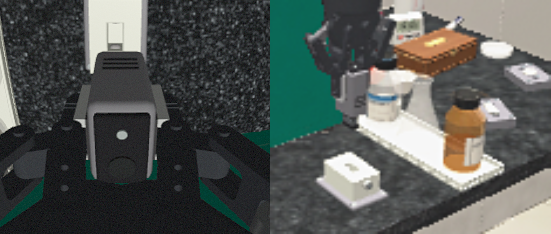

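The head is held at crop (122,144), clear of the empty dock. Next it goes up, then across.

Emit:
send_rows(targets=[0,0,0,0,0,0.036,1,0,0,0,0,0,0.036,1,0,0,0,0,0,0.036,1,0,0,0,0,-0.03,0,1,0,0,0,0,-0.04,0,1,0,0,0,0,-0.04,0,1,0,0,0,0,-0.04,0,1,0,0,0,0,-0.04,0,1])

```text
clock: 7.4
ee_pos: [0.4291, 0.1081, 0.2289]
ee_rot: [-0.068, -3.139, -0.0]
force: [0.4, -0.0, -0.7]
gripper_width: 0.318
gripper_force: 71.1
```

Emit:
send_rows(targets=[0,0,0,0,-0.04,0,1,0,0,-0.09,0.005,-0.04,0,1,0,0,-0.09,0.01,-0.04,0,1,0,0,-0.09,0.01,-0.04,0,1,0,0,-0.09,0.01,-0.04,0,1,0,0,-0.09,0.01,-0.04,0,1,0,0,-0.09,0,-0.03,0,1,0,0,0,0,0,0,1,0,0,0,0,0,0,1])

```text
clock: 8.52
ee_pos: [0.4632, -0.0924, 0.2298]
ee_rot: [-0.726, -3.056, -0.001]
force: [0.1, 0.7, -1.3]
gripper_width: 0.317
gripper_force: 70.9
```

Run:
```python
from h import *
from scipy.spatial.transform import Rotation as R
s=manip.observe(); r=R.from_rotvec(s['ee_rot']).as_matrix(); print(s['clock'],s['ee_pos'],'x',r[:,0],'z',r[:,2],np.degrees(np.arctan2(r[1,0],r[0,0])))
a,m=snap('wrist','w5.png'); m['pose']=np.array(m['pose'])
# cap white dot & cap centre at tool plane
cv2.imwrite('pics/c6.png',cv2.resize(a[170:384,150:350],None,fx=2.8,fy=2.8)[...,::-1])
w2=load('w3')
T=np.eye(4);T[:3,:3]=r;T[:3,3]=s['ee_pos']
o,d=ray(m,252,294,True); o2=r.T@(o-s['ee_pos']); d2=r.T@d
for z in(-.0471,-.040,-.055): print('cap in tool at z',z,o2+d2*(z-o2[2])/d2[2])
```

```text
8.525 [ 0.46324553 -0.09239701  0.22982748] x [-8.93097817e-01  4.49862256e-01  4.89610382e-04] z [-2.06826900e-04  6.77748804e-04 -9.99999749e-01] 153.26514973030902
cap in tool at z -0.0471 [ 0.00521993  0.00038555 -0.0471    ]
cap in tool at z -0.04 [-0.00021611  0.0004104  -0.04      ]
cap in tool at z -0.055 [ 0.01126849  0.00035791 -0.055     ]
```

View pics/c6.png

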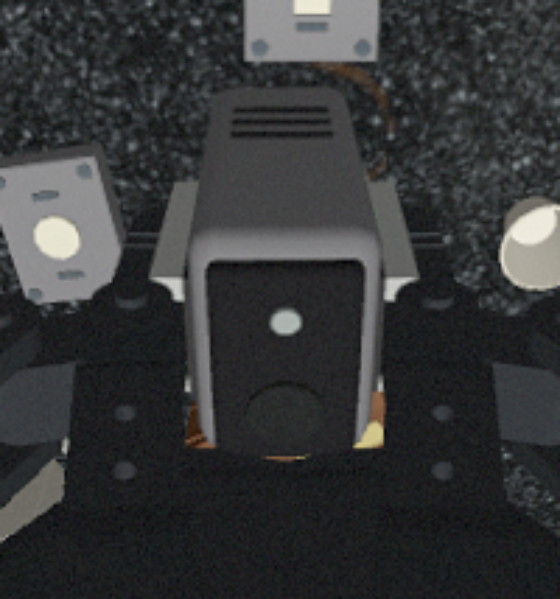

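The head is upright in the grip, with the status dot at full pixel (252.1,285) and the cap's near edge at row 263. Next I'll check for slip against the grasp geometry.

Run:
```python
from h import *
from scipy.spatial.transform import Rotation as R
w3=load('w3')
s=manip.observe(); r=R.from_rotvec(s['ee_rot']).as_matrix()
rg=R.from_rotvec([.07,3.14,-.004]).as_matrix(); tg=np.array([.43,.2504,.0624])
m=manip.camera_model('wrist')
for n,a,b in(('dot',(256,198.5),(252.1,285)),('near',(256,187.5),(251.7,262.9))):
    p=rg.T@(onz(w3,*a,.1095,True)-tg); o,d=ray(m,*b,True); o=r.T@(o-s['ee_pos']); d=r.T@d
    print(n,'expected',p.round(4),'now',[(o+d*(z-o[2])/d[2]).round(4) for z in(-.0471,-.044,-.041)])
m=np.load('pics/w3.npz')
im,_=snap('scene','s5.png'); cv2.imwrite('pics/c7.png',cv2.resize(im[120:230,240:350],None,fx=5,fy=5,interpolation=cv2.INTER_CUBIC)[...,::-1])
```

```text
dot expected [ 0.0096 -0.0019 -0.0471] now [array([ 0.0098,  0.0004, -0.0471]), array([ 0.0075,  0.0004, -0.044 ]), array([ 0.0054,  0.0005, -0.041 ])]
near expected [ 0.0181 -0.0019 -0.0471] now [array([ 0.02  ,  0.0003, -0.0471]), array([ 0.0181,  0.0003, -0.044 ]), array([ 0.0163,  0.0003, -0.041 ])]
```

View pics/c7.png

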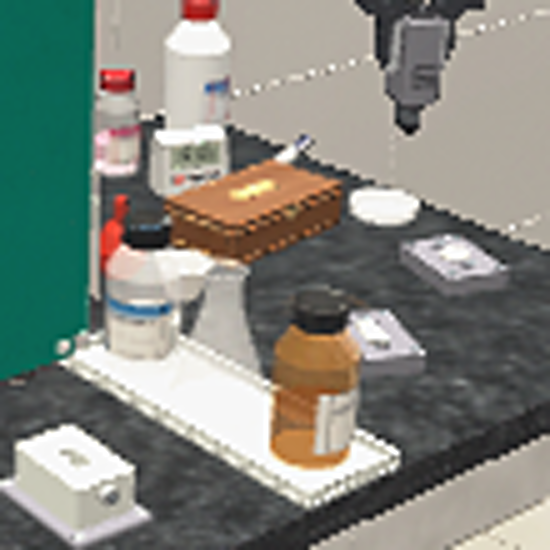

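Emit:
send_rows(targets=[0,0,0,0.001,0.0165,0,1,0,0,0,0,0,-0.04,1,0,0,0,0,0,-0.04,1,0,0,0,0,0,-0.04,1,0,0,0,0,0,-0.033,1,0,0,0,0,0,-0.02,1,0,0,0,0,0,0,1,0,0,0,0,0,0,1])

```text
clock: 9.62
ee_pos: [0.465, -0.0807, 0.101]
ee_rot: [0.727, 3.055, 0.0]
force: [-0.4, -0.4, -1.2]
gripper_width: 0.319
gripper_force: 70.9
```

Run:
```python
from h import *
s=manip.observe(); print(s['ee_pos'],s['ee_rot'])
w=load('s5')
o,d=ray(w,321.6,146.6); p=np.array([.4625,-.092]); t=((p-o[:2])@d[:2])/(d[:2]@d[:2]); print('nose before',o+t*d,'exp z .1854')
im,_=snap('scene','s6.png'); wr,_=snap('wrist','w6.png')
C=np.hstack([cv2.resize(im[150:210,280:340],(540,540),interpolation=cv2.INTER_CUBIC),cv2.resize(wr[150:350,160:340],(240,267))[:267].repeat(1,0) if 0 else np.pad(cv2.resize(wr[150:384,160:340],(260,338)),((0,202),(0,0),(0,0)))])
cv2.imwrite('pics/c8.png',C[...,::-1])
```

```text
[ 0.46501774 -0.08065732  0.10095737] [7.27099167e-01 3.05451252e+00 4.23612955e-04]
nose before [ 0.45765351 -0.09596585  0.1796388 ] exp z .1854
```

View pics/c8.png

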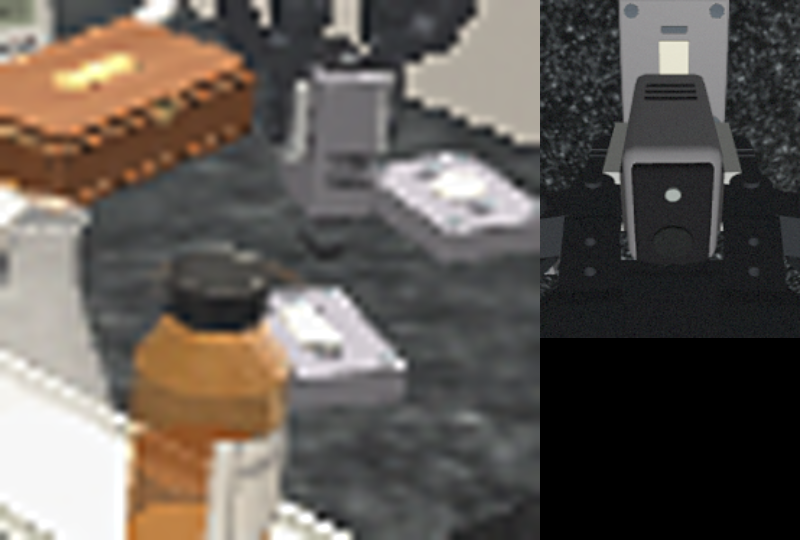

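The head hangs straight over the strip: in the wrist inset the strip at column 674 lines up with the head axis at 672. The scene view shows the nose end at crop (325,253), above the strip at (310,325). I'll check numerically, with no more pictures.

Run:
```python
from h import *
from scipy.spatial.transform import Rotation as R
w=load('w6'); s=load('s6'); e=np.array([.465,-.0807,.101]); r=R.from_rotvec([.727,3.0545,0]).as_matrix()
im=w['im'].astype(int); M=np.zeros(im.shape[:2],np.uint8); M[165:206,235:272]=(im[165:206,235:272].min(2)>150)
n,l,st,ce=cv2.connectedComponentsWithStats(M)
for k in range(1,n):
    if st[k][4]>60: print(st[k],ce[k])
k=1+np.argmax(st[1:,4]); ys,xs=np.where(l==k)
y0=ys.min(); c=xs.mean()
p=onz(w,c,y0-.5,.021,True); q=p-r[:,0]*.017; print('strip end',p.round(4),'centre',q.round(4),'in tool',(r.T@(q-e)).round(4))
for z in(.0566,.0536): 
  c=e.copy();c[2]=z; P=s['pose']; 
  for dx,dy in((0,0),(.012,.006),(.012,-.006),(-.012,.006),(-.012,-.006)):
    h=np.linalg.inv(P)@np.r_[c+r[:,0]*dx+r[:,1]*dy,1]; print(z,(s['cx']-s['fx']*h[0]/h[2]).round(1),(s['cy']+s['fy']*h[1]/h[2]).round(1))
for c in((.464,-.0797,.021),):
    h=np.linalg.inv(s['pose'])@np.r_[c,1]; print('strip proj',s['cx']-s['fx']*h[0]/h[2],s['cy']+s['fy']*h[1]/h[2])
g=s['im'][150:210,280:340].astype(int).mean(2)
print(g[20:34,30:42].astype(int)); print(g[30:44,28:42].astype(int))
```

```text
[242 178  22  23 477] [252.09014675 189.1509434 ]
strip end [ 0.4489 -0.0717  0.021 ] centre [ 0.464  -0.0794  0.021 ] in tool [0.0016 0.0007 0.08  ]
0.0566 314.3 177.0
0.0566 313.9 178.4
0.0566 316.9 178.2
0.0566 311.7 175.8
0.0566 314.6 175.6
0.0536 314.2 177.7
0.0536 313.8 179.1
0.0536 316.8 178.9
0.0536 311.6 176.5
0.0536 314.5 176.3
strip proj 313.4365481896291 185.39945279398623
[[ 73  89 104 102 104 114  91  70  58  69  68 102]
 [ 71  77  98 103 103 115 112 112 111 110 108 102]
 [ 85  95  88  99 105 112 111 110 110 108 109 103]
 [ 97  80  71  75 114 114 112 115 113 112 109  88]
 [ 84  84  79  80  78  64  62  60  55  72  63  62]
 [ 82  83  85  70  82  71  73  74  77  75  74  70]
 [ 74  74  77  57  60  87  87  88  76  70  72  68]
 [ 66  68  71  77  46  55  59  45  57  62  65  67]
 [ 67  57  53  55  69  41  37  50  70  72  63  59]
 [ 87  70  65  73  77  81  85  83  76  75  78  71]
 [ 73  81  81  77  66  66  72  76  71  62  55  59]
 [ 59  65  84  90  80  73  70  71  65  72  78  73]
 [143 138 138 146 188 185 172 219  80  80  82  78]
 [223 197 181 224 212 209 211 213 230  71  77  80]]
[[ 79  71  73  81  81  77  66  66  72  76  71  62  55  59]
 [130  76  59  65  84  90  80  73  70  71  65  72  78  73]
 [ 54  50 143 138 138 146 188 185 172 219  80  80  82  78]
 [ 36  87 223 197 181 224 212 209 211 213 230  71  77  80]
 [ 30  78 165 229 251 249 254 151 206 208 210 184  71  77]
 [ 44 170 212 203 252 249 250 252 204 205 208 211 134  60]
 [110 199 211 208 239 250 249 251 249 205 206 209 213 134]
 [160 176 195 206 210 250 254 255 255 255 205 207 210 212]
 [153 155 183 193 206 184 146 128 173 152 208 207 207 211]
 [133 157 164 182 210 209 208 143 134 116 211 207 208 209]
 [122 137 149 172 177 211 211 211 213 214 213 212 221 219]
 [123 114 154 176 119 225 217 210 199 161 153 128 122 103]
 [122 121 116 108  95  92 105 105 106 106 108 108 110 110]
 [120 111 122 101 109 111 111 109 109 110 110 110 110 109]]
```

Emit:
send_rows(targets=[0,0,0,-0.001,0.001,-0.012,1,0,0,0,0,0,-0.012,1,0,0,0,0,0,-0.011,1,0,0,0,0,0,0,1,0,0,0,0,0,0,1,0,0,0,0,0,0,1])

```text
clock: 10.48
ee_pos: [0.4637, -0.0802, 0.074]
ee_rot: [0.728, 3.056, 0.0]
force: [-0.4, 0.3, -1.8]
gripper_width: 0.319
gripper_force: 70.9
```

Run:
```python
from h import *
from scipy.spatial.transform import Rotation as R
o=manip.observe(); r=R.from_rotvec(o['ee_rot']).as_matrix(); e=o['ee_pos']; print(e,o['force'],o['gripper_force'],abs(o['qvel']).max(),r[:,2])
s,m=snap('scene','s7.png'); print(s[176:196,306:324].astype(int).mean(2).astype(int))
Pi=np.linalg.inv(m['pose'])
for z in(e[2]-.0444,):
  for dx,dy in((0,0),(.012,.006),(.012,-.006),(-.012,.006),(-.012,-.006)):
    c=e+r[:,0]*dx+r[:,1]*dy; c[2]=z; h=Pi@np.r_[c,1]; print((m['cx']-m['fx']*h[0]/h[2]).round(1),(m['cy']+m['fy']*h[1]/h[2]).round(1))
w,m=snap('wrist','w7.png'); im=w.astype(int); M=np.zeros(im.shape[:2],np.uint8); M[175:300,225:285]=(im[175:300,225:285].min(2)>150)
n,l,st,ce=cv2.connectedComponentsWithStats(M); print([ (list(st[k]),ce[k].round(1)) for k in range(1,n) if st[k][4]>30])
```

```text
[ 0.46367041 -0.0802153   0.07404143] [-0.36477399  0.27582064 -1.81957698] 70.94753623008728 0.001282668417593733 [ 4.90575727e-04  4.72565425e-06 -9.99999880e-01]
[[ 69  73  73  70  73 104 102 103 109 112 113 100  92  78  92  72  67  73]
 [ 65  67  70  65  65  87 104 104 109 110  70  70  91  92 110  65  78  78]
 [122 141 109  71  68  58  92 105 114 111 112 111 110 110 109  58  60  63]
 [ 75  75  68  78  87  68  65 110 116 112 111 110 110 108  99  69  71  78]
 [ 75  75  77  72  73  80  80  77 117 114 109  88  96  92  73  57  61  60]
 [ 68  72 130  75  59  68  87  78  60  37  44  45  55  71  76  74  61  61]
 [ 75  73  55  51 143 139  90  39  81  86  88 119  87  80  82  78  72  72]
 [ 35  38  34  89 223 200 184 120  51  75  74 126 238  72  78  80  71  70]
 [ 38  34  30  79 165 229 253 254 121  22  28  82 218 186  70  77  77  76]
 [ 36  32  43 171 212 202 253 254 255 211 166 164 212 212 134  62  67  67]
 [ 36  79 110 199 210 208 239 251 252 255 253 209 207 209 213 134  62  83]
 [132 167 160 176 196 207 209 250 255 255 255 255 206 207 209 213 119  63]
 [126 120 153 155 183 192 206 184 146 128 173 152 209 207 208 210 215 130]
 [122 123 131 157 165 182 210 209 209 144 134 117 210 207 209 209 183 195]
 [118 122 123 137 149 172 177 211 210 212 214 214 212 213 221 219 171 173]
 [112 126 122 114 155 175 118 225 217 210 198 162 152 129 122 104  96  99]
 [111 112 122 120 117 108  95  92 106 106 106 108 108 109 109 111 111 110]
 [115 119 121 110 122 102 110 112 110 110 110 110 110 110 109 108 108 108]
 [ 94  92  96  98 129 105 108 110 111 110 111 110 109 108 110 108  97  95]
 [ 94  93  92  86 131 120  99  97  95  86  82  68  77  86  85  82  79  75]]
313.8 183.4
313.4 184.9
316.4 184.6
311.3 182.2
314.1 182.0
[([np.int32(241), np.int32(191), np.int32(24), np.int32(10), np.int32(239)], array([252.5, 195.5])), ([np.int32(247), np.int32(281), np.int32(10), np.int32(8), np.int32(59)], array([251.6, 284.9]))]
```

```bash
python3 -c "
from bench import manip
print(manip.close_job())"
```

```text
the job is handed in; nothing more can be done
None
```

I handed the job in at about 10.6 s: the gripper holds the head upright and still over the strip's centre, nose aligned with it about 8–10 mm above by my measurement, with no sign of contact; the verdict wasn't returned, and I viewed 11 pictures, one over the limit of 10.

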